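# Pack a tray of sanding blocks at the abrasives stall

### The arm

A 6-joint arm with a two-finger parallel gripper is mounted at the origin on the work surface. World frame = base frame: x ahead of the robot, y to its left, z up, the work surface at z = 0. Lengths are in m, angles in rad, forces in N, time in s.
With the tool pointing down it reaches from about 0.225 to 0.725 m from the base axis. Payload 3.1 kg.
Tool frame: the origin (TCP) lies at the very end of the fingers, on their centre line; the grasp point (between the pads) lies 19 mm behind it; z points along the fingers, y is the line along which they close (so a half turn about z gives the same grasp; the last joint's range is limited). The gripper opens to 85 mm and grips with 20 to 120 N. Pads are 22 mm wide; open, the fingers measure 114 mm over their backs; the gripper's body (76 mm by 85 mm) begins 54 mm behind the grasp point. The pads swing forward as they close: fully open they stand 13 mm farther back than shut.
Start: joints at [1.062, 0.048, 0.099, 1.622, 0, 1.443], TCP at [0.195, 0.487, 0.231] pointing down, gripper open.
Joint ranges: [-2.91, 2.91], [-0.99, 1.94], [-1.21, 1.42], [-2.12, 2.29], [-1.49, 1.47], [-3.14, 3.14]. Speed limits (rad/s): [2.79, 2.79, 3.14, 3.14, 3.14, 3.14].

### API

Orientations are given as [roll, pitch, yaw] about the fixed x, y, z axes, in that order (R = Rz(yaw) Ry(pitch) Rx(roll)).
In Python, from workcell import r gives the robot as it stands.
- The arm moves only by the tool drive_tool, never from a script. Its argument "targets" is a list of rows, each a list of 7 numbers: the shift along the tool's x, y, z in m, then the turn, a rotation vector about the tool's x, y, z in rad, then the closure, from 0 (fully open) to 1 (shut). In form: [[tx, ty, tz, wx, wy, wz, claw], ...]. A call has 1 to 12 rows; each row is the pose to reach, as a shift and turn from the pose commanded when the call began, along the tool's axes at that moment; what a row does not reach only later rows make up. A row lasts 1/12 s, in which the tool goes at most 41.7 mm and 7.16 degrees, less where a joint would pass 70% of its speed; a pose out of reach is approached as far as the arm can. A call with a gripper value outside its range is refused whole. The fingers move at their own pace and stop on an object; the grip force is fixed at half the most. Time passes only in rows, so rows that repeat a pose let the fingers close. It gives the time, the measured TCP pose, the force and the opening at its end, in the units of the state.
- r.observe(): the state, without advancing time (a new reading comes with each control period).
- r.get_image(name): name is "side" or "top"; returns (picture, depth): 420x560x3 uint8, blue, green, red; 420x560 float32, m along the optical axis (not along the pixel's ray), 0 where there is no reading.
- r.camera_info(name): a dict with "intrinsics" (3x3 intrinsics, pixels), "position" and "attitude" of the camera in the world. Camera axes: x right, y down, z forward; pixel columns grow to the right and rows downward; lengths in m; the calibration is good to about 2 mm. A picture is of the moment at which its call begins. camera_info takes no time and is no camera call.
- r.close_job(): hands the job in, once; it reports no verdict.
Trained networks look in the newest picture that a camera, given by its name, has taken for a name from the list of things; names that differ only in an ending like _2 or _b are one class to them, and where a whole thing is asked for, a point or a joint stands for the part that bears it (a point fixed in the world has none). Each returns a list of dicts, best first, with "confidence" (0 to 1); they miss things now and then, are a little off and sometimes report something else, mostly with a low value. They report only what shows in the picture. A call takes as long as a camera call. They do not tell look-alikes from the thing itself.
- r.spot_in(camera, target): "xy" ([column, row] in pixels, amid what is visible of it).
- r.regions_of(camera, target): "region" (420x560 bool, what is visible of it) and "xy" ([column, row] in pixels, amid what is visible of it).
The state is a dict: "clock": time; "joint_positions": joint angles; "qd": joint speeds; "tau": joint torques, N m; "eef_pos": TCP position; "ee_rot": TCP orientation; "wrist_force": force on the tool from outside, world axes, zero at the start; "moment": the same for the moment, N m; "grip_width": finger opening in m.
Only numpy, scipy, OpenCV 4.12 (cv2) and the standard library are available. Lean on these libraries where they do the work, as an engineer would, in place of code of your own. Each camera call takes 0.05 s, during which the arm holds its last target. There are 200 camera calls.

### The job

Stand all the sanding blocks close together in one straight single-file row on the open apron in front of the grey tray, then push the whole row in one go into the tray until it is home against the end stop, still straight and with no gaps. Then lay the clear cover gently over the tray, squarely on its orange plugs, and press it down until it sits level and flush on the tray's rails. Leave the stall's other goods where they are.

Things in the scene. Friction and masses are not known exactly. Their poses are not given: they have to be found in the camera images.
- board: Fixed plywood packing board, 440 x 124 x 8 mm, a grey open-topped tray at one end; its place varies. Origin: underside, on the centre line at the tray's mouth (yellow line). x points into the tray (push direction), z up. Floor of apron and tray is one level, z = 8 mm. Bare apron from x = -235 to -32 mm, tray from x = 0 to the end stop's face at x = 194 mm.
- mouth (a point): Centre of the tray's mouth, on the floor; axes as the board's. Tray lane 76 mm wide between side lips 14 mm high above the floor. Two flared lips, 14 mm high, from board x = -32 to 0 guide parts into the mouth (about 95 mm clear at their outer ends).
- stop (a point): Foot of the end stop's inner face, on the centre line, on the floor; axes as the board's. The stop is 34 mm high.
- cover_seat (a point): Where the centre of the cover's underside finally belongs: centre of the tray, level with the rail tops (board x = 100 mm, z = 56 mm); axes as the board's. The two rails on which the cover finally sits are 16 mm wide, at board y = 38 to 54 mm either side, x = 0 to 200 mm; between them the tray is open above.
- cover_under (a point): Centre of the loose cover's underside. Clear acrylic plate with black edges, 196 (x) x 110 (y) x 6 mm, 240 g, with a wooden bar handle on top. Its x axis, the long one, lies along the tray's when fitted (either way round); z up.
- cover_handle (a point): Centre of the cover's wooden bar handle, 19 mm above the cover's underside. The handle is 100 (x) x 22 (y) x 26 mm, its top 32 mm above the underside; grip it across its 22 mm.
- catch_mouth (a joint): Pair of orange friction plugs (12 mm across) in the rails at the mouth end (board x = 22 mm, y = +-46 mm). 0 = standing 8 mm proud of the rails, 0.008 m = pushed down flush. The pair needs about 5 N, does not spring back; it bears the cover's own weight when that is laid on gently.
- catch_stop (a joint): The same at the stop end (board x = 178 mm). The two ends sink separately: press the cover over the middle, or over the end that is still high.
- block1_c (a point): Centre (21 mm above the underside) of a sanding block, 36 (x) x 64 (y) x 42 mm, 120 g (varies): a red base 36 x 64 x 18 mm with a dark abrasive sole, and on it a black grip 34 (x) x 30 (y) x 24 mm; grip it across its 30 mm (y). In the row the blocks' 36 mm (x axis, either way round) lies along the board's x, so they touch with their 64 mm wide faces. 3 to 5 of the five are there; the others are absent.
- block2_c (a point): Centre (21 mm above the underside) of a sanding block, 36 (x) x 64 (y) x 42 mm, 120 g (varies): a red base 36 x 64 x 18 mm with a dark abrasive sole, and on it a black grip 34 (x) x 30 (y) x 24 mm; grip it across its 30 mm (y). In the row the blocks' 36 mm (x axis, either way round) lies along the board's x, so they touch with their 64 mm wide faces. 3 to 5 of the five are there; the others are absent.
- block3_c (a point): Centre (21 mm above the underside) of a sanding block, 36 (x) x 64 (y) x 42 mm, 120 g (varies): a red base 36 x 64 x 18 mm with a dark abrasive sole, and on it a black grip 34 (x) x 30 (y) x 24 mm; grip it across its 30 mm (y). In the row the blocks' 36 mm (x axis, either way round) lies along the board's x, so they touch with their 64 mm wide faces. 3 to 5 of the five are there; the others are absent.
- block4_c (a point): Centre (21 mm above the underside) of a sanding block, 36 (x) x 64 (y) x 42 mm, 120 g (varies): a red base 36 x 64 x 18 mm with a dark abrasive sole, and on it a black grip 34 (x) x 30 (y) x 24 mm; grip it across its 30 mm (y). In the row the blocks' 36 mm (x axis, either way round) lies along the board's x, so they touch with their 64 mm wide faces. 3 to 5 of the five are there; the others are absent.
- block5_c (a point): Centre (21 mm above the underside) of a sanding block, 36 (x) x 64 (y) x 42 mm, 120 g (varies): a red base 36 x 64 x 18 mm with a dark abrasive sole, and on it a black grip 34 (x) x 30 (y) x 24 mm; grip it across its 30 mm (y). In the row the blocks' 36 mm (x axis, either way round) lies along the board's x, so they touch with their 64 mm wide faces. 3 to 5 of the five are there; the others are absent.
- tape: Bystander: blue roll of tape, 72 mm across, 50 mm high, standing on the table; origin at the underside. Leave alone.
- discs: Bystander: stack of brown sanding discs, 126 mm across, 36 mm high; origin at the underside. Leave alone.
- carton: Bystander: white flat carton with a green band, 140 x 200 x 50 mm; origin at the underside. Leave alone.
Things that resemble listed ones, but are neither listed nor needed, are in the scene too. Leave any pink or purple look-alike of the part that bears block4_c alone.

How it is judged:
On the way, in this order (a step that is already met when the one before it is completed fails the run):
1. all blocks stand on the apron outside the tray in one straight row (within 15 mm of the centre line, square within 0.25 rad), gaps under 12 mm (x of block1_c in the frame of board between -0.235 and -0.005 m and y of block1_c in the frame of board between -0.015 and 0.015 m and z of block1_c in the frame of board between 0.022 and 0.036 m and angle between the x axis of each of block1_c, block2_c, block3_c, block4_c, block5_c and the x axis of board, either way round below 0.25 rad and angle between each of block1_c, block2_c, block3_c, block4_c, block5_c's own z axis and vertical below 0.15 rad and (horizontal distance between block1_c and block2_c below 0.048 m or horizontal distance between block1_c and block3_c below 0.048 m or horizontal distance between block1_c and block4_c below 0.048 m or horizontal distance between block1_c and block5_c below 0.048 m) and x of block2_c in the frame of board between -0.235 and -0.005 m and y of block2_c in the frame of board between -0.015 and 0.015 m and z of block2_c in the frame of board between 0.022 and 0.036 m and (horizontal distance between block2_c and block1_c below 0.048 m or horizontal distance between block2_c and block3_c below 0.048 m or horizontal distance between block2_c and block4_c below 0.048 m or horizontal distance between block2_c and block5_c below 0.048 m) and x of block3_c in the frame of board between -0.235 and -0.005 m and y of block3_c in the frame of board between -0.015 and 0.015 m and z of block3_c in the frame of board between 0.022 and 0.036 m and (horizontal distance between block3_c and block1_c below 0.048 m or horizontal distance between block3_c and block2_c below 0.048 m or horizontal distance between block3_c and block4_c below 0.048 m or horizontal distance between block3_c and block5_c below 0.048 m) and x of block4_c in the frame of board between -0.235 and -0.005 m and y of block4_c in the frame of board between -0.015 and 0.015 m and z of block4_c in the frame of board between 0.022 and 0.036 m and (horizontal distance between block4_c and block1_c below 0.048 m or horizontal distance between block4_c and block2_c below 0.048 m or horizontal distance between block4_c and block3_c below 0.048 m or horizontal distance between block4_c and block5_c below 0.048 m) and x of block5_c in the frame of board between -0.235 and -0.005 m and y of block5_c in the frame of board between -0.015 and 0.015 m and z of block5_c in the frame of board between 0.022 and 0.036 m and (horizontal distance between block5_c and block1_c below 0.048 m or horizontal distance between block5_c and block2_c below 0.048 m or horizontal distance between block5_c and block3_c below 0.048 m or horizontal distance between block5_c and block4_c below 0.048 m)), for 0.2 s.
2. the row, still straight (within 15 mm of the centre line) and closed up (gaps under 6 mm), is part way through the tray's mouth (x of block1_c in the frame of board between -0.235 and 0.19 m and y of block1_c in the frame of board between -0.015 and 0.015 m and z of block1_c in the frame of board between 0.022 and 0.036 m and angle between the x axis of each of block1_c, block2_c, block3_c, block4_c, block5_c and the x axis of board, either way round below 0.25 rad and angle between each of block1_c, block2_c, block3_c, block4_c, block5_c's own z axis and vertical below 0.15 rad and (horizontal distance between block1_c and block2_c below 0.042 m or horizontal distance between block1_c and block3_c below 0.042 m or horizontal distance between block1_c and block4_c below 0.042 m or horizontal distance between block1_c and block5_c below 0.042 m) and x of block2_c in the frame of board between -0.235 and 0.19 m and y of block2_c in the frame of board between -0.015 and 0.015 m and z of block2_c in the frame of board between 0.022 and 0.036 m and (horizontal distance between block2_c and block1_c below 0.042 m or horizontal distance between block2_c and block3_c below 0.042 m or horizontal distance between block2_c and block4_c below 0.042 m or horizontal distance between block2_c and block5_c below 0.042 m) and x of block3_c in the frame of board between -0.235 and 0.19 m and y of block3_c in the frame of board between -0.015 and 0.015 m and z of block3_c in the frame of board between 0.022 and 0.036 m and (horizontal distance between block3_c and block1_c below 0.042 m or horizontal distance between block3_c and block2_c below 0.042 m or horizontal distance between block3_c and block4_c below 0.042 m or horizontal distance between block3_c and block5_c below 0.042 m) and x of block4_c in the frame of board between -0.235 and 0.19 m and y of block4_c in the frame of board between -0.015 and 0.015 m and z of block4_c in the frame of board between 0.022 and 0.036 m and (horizontal distance between block4_c and block1_c below 0.042 m or horizontal distance between block4_c and block2_c below 0.042 m or horizontal distance between block4_c and block3_c below 0.042 m or horizontal distance between block4_c and block5_c below 0.042 m) and x of block5_c in the frame of board between -0.235 and 0.19 m and y of block5_c in the frame of board between -0.015 and 0.015 m and z of block5_c in the frame of board between 0.022 and 0.036 m and (horizontal distance between block5_c and block1_c below 0.042 m or horizontal distance between block5_c and block2_c below 0.042 m or horizontal distance between block5_c and block3_c below 0.042 m or horizontal distance between block5_c and block4_c below 0.042 m) and x of any of block1_c, block2_c, block3_c, block4_c, block5_c in the frame of board above 0.03 m and x of any of block1_c, block2_c, block3_c, block4_c, block5_c in the frame of board below -0.015 m), for 0.1 s.
3. the row is home in the tray: leading block against the end stop (within 6 mm), gaps under 6 mm, straight (x of block1_c in the frame of board between 0.012 and 0.19 m and y of block1_c in the frame of board between -0.012 and 0.012 m and z of block1_c in the frame of board between 0.022 and 0.036 m and angle between the x axis of each of block1_c, block2_c, block3_c, block4_c, block5_c and the x axis of board, either way round below 0.15 rad and angle between each of block1_c, block2_c, block3_c, block4_c, block5_c's own z axis and vertical below 0.15 rad and (horizontal distance between block1_c and block2_c below 0.042 m or horizontal distance between block1_c and block3_c below 0.042 m or horizontal distance between block1_c and block4_c below 0.042 m or horizontal distance between block1_c and block5_c below 0.042 m) and x of block2_c in the frame of board between 0.012 and 0.19 m and y of block2_c in the frame of board between -0.012 and 0.012 m and z of block2_c in the frame of board between 0.022 and 0.036 m and (horizontal distance between block2_c and block1_c below 0.042 m or horizontal distance between block2_c and block3_c below 0.042 m or horizontal distance between block2_c and block4_c below 0.042 m or horizontal distance between block2_c and block5_c below 0.042 m) and x of block3_c in the frame of board between 0.012 and 0.19 m and y of block3_c in the frame of board between -0.012 and 0.012 m and z of block3_c in the frame of board between 0.022 and 0.036 m and (horizontal distance between block3_c and block1_c below 0.042 m or horizontal distance between block3_c and block2_c below 0.042 m or horizontal distance between block3_c and block4_c below 0.042 m or horizontal distance between block3_c and block5_c below 0.042 m) and x of block4_c in the frame of board between 0.012 and 0.19 m and y of block4_c in the frame of board between -0.012 and 0.012 m and z of block4_c in the frame of board between 0.022 and 0.036 m and (horizontal distance between block4_c and block1_c below 0.042 m or horizontal distance between block4_c and block2_c below 0.042 m or horizontal distance between block4_c and block3_c below 0.042 m or horizontal distance between block4_c and block5_c below 0.042 m) and x of block5_c in the frame of board between 0.012 and 0.19 m and y of block5_c in the frame of board between -0.012 and 0.012 m and z of block5_c in the frame of board between 0.022 and 0.036 m and (horizontal distance between block5_c and block1_c below 0.042 m or horizontal distance between block5_c and block2_c below 0.042 m or horizontal distance between block5_c and block3_c below 0.042 m or horizontal distance between block5_c and block4_c below 0.042 m) and x of any of block1_c, block2_c, block3_c, block4_c, block5_c in the frame of board above 0.17 m), for 0.2 s.
4. the cover is laid over the tray, on the plugs, not yet pressed down (horizontal distance between cover_under and cover_seat below 0.012 m and angle between the x axis of cover_under and the x axis of board, either way round below 0.1 rad and angle between cover_under's own z axis and vertical below 0.15 rad and z of cover_under in the frame of board between 0.06 and 0.071 m), for 0.05 s.
At the end, for the whole second after the job is handed in: All blocks in the tray in one row: first within 6 mm of the stop, gaps under 6 mm, within 12 mm of the centre line, square to 0.15 rad. Cover within 12 mm and 0.1 rad of its seat, level to 0.03 rad, at most 2.5 mm above the rails; both plug pairs at least 6 mm down (all of step 3 and horizontal distance between cover_under and cover_seat below 0.012 m and angle between the x axis of cover_under and the x axis of board, either way round below 0.1 rad and angle between cover_under's own z axis and vertical below 0.03 rad and z of cover_under in the frame of board below 0.0585 m and value of joint each of catch_mouth, catch_stop above 0.006 m); the robot touches nothing.
It fails at once if bystander tape moved more than 30 mm (distance of tape from where it was at the start of the episode above 0.03 m).
It fails at once if bystander discs moved more than 30 mm (distance of discs from where it was at the start of the episode above 0.03 m).
It fails at once if bystander carton moved more than 30 mm (distance of carton from where it was at the start of the episode above 0.03 m).
Of block1, block2, block3, block4, block5 only 3 to 5 are there at a start; the rules pass over those that are not, and their reading is None.
At some moment in a run one of block1, block2, block3, block4, block5, cover may be knocked a few centimetres aside while the robot is not near it.
Once in a run the grip may slacken for a moment while it holds something.
It also fails if it takes over 210 s, if anything falls off the work surface, if the arm or the gripper's body presses on something with over 40 N, if the wrist force passes 120 N, or if a joint passes its speed limit or range.

## Working session

There is one attempt and no reset: what is moved stays moved. The work goes in short steps, Python scripts to look and compute and a tool call to move; the robot and the scene stay as the last step left them, time stands still between calls to the robot, and variables do not carry over. Pictures are saved under pics/ and viewed, on a budget of 14 in all, crops included, one or two more only if the job needs it, and the job is handed in when it is done.

Besides the shell and the picture viewer there is one more tool, called after "Request:" as name(argument=value, ...) on one line, values as JSON. drive_tool: Moves the arm, as the interface text tells. Its arguments: {"type":"object","properties":{"targets":{"type":"array"}},"required":["targets"]}

```bash
mkdir -p pics; ls; python3 - <<'E'
from workcell import r
import cv2,numpy as np
print(r.observe())
for c in("top","side"):
    im,d=r.get_image(c);cv2.imwrite(f"pics/{c}0.png",im);print(c,r.camera_info(c))
E
```

```text
pics
{'clock': 0.0, 'joint_positions': array([1.06220308e+00, 4.87507609e-02, 9.75799180e-02, 1.62201329e+00,
       7.13701884e-06, 1.44299215e+00]), 'qd': array([-0.00102432,  0.00069642, -0.00025083,  0.00034921, -0.00135182,
        0.00059863]), 'tau': array([ 5.13610503e-04, -3.38778985e+01,  3.20017540e+01,  2.02070572e-02,
       -6.42348766e-06, -4.75256059e-06]), 'eef_pos': array([0.19482428, 0.48684295, 0.23010819]), 'ee_rot': array([-3.13922523e+00, -3.11419724e-04,  2.76080321e+00]), 'wrist_force': array([-0.19855769, -0.03761434,  0.34121351]), 'moment': array([0.00569622, 0.00568069, 0.01193173]), 'grip_width': 0.08515174117936965}
top {'intrinsics': array([[399.45982356,   0.        , 273.15021725],
       [  0.        , 399.45982356, 210.21057927],
       [  0.        ,   0.        ,   1.        ]]), 'position': array([0.46163418, 0.00879711, 1.07328608]), 'attitude': array([-3.04481977,  0.01588013, -1.54594548])}
side {'intrinsics': array([[406.31608289,   0.        , 276.75527809],
       [  0.        , 406.31608289, 210.78252917],
       [  0.        ,   0.        ,   1.        ]]), 'position': array([ 0.10734383, -0.83015192,  0.8558351 ]), 'attitude': array([-2.26508054,  0.01287483, -0.4855677 ])}
```

View pics/top0.png

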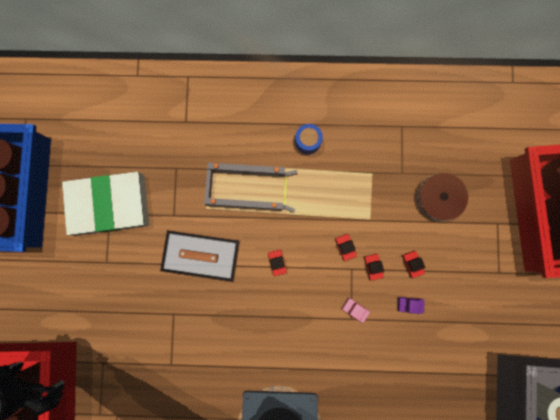

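View pics/side0.png

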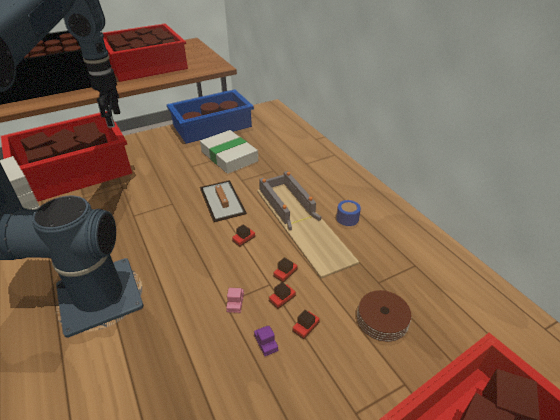

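Top view: board with tray to the left (mouth line at about (285,188), stop at (208,188)). There are four red/black blocks at about (278,263), (346,247), (374,267) and (414,264), and the cover is at (200,256). The pink (356,310) and purple (411,306) look-alikes stay put.

```bash
cat > h.py <<'E'
from workcell import r
import cv2,numpy as np
from scipy.spatial.transform import Rotation as R
def cloud(c="top"):
    im,d=r.get_image(c);i=r.camera_info(c);K=i["intrinsics"]
    v,u=np.mgrid[:420,:560];p=np.stack([(u-K[0,2])*d/K[0,0],(v-K[1,2])*d/K[1,1],d],-1)
    P=p@R.from_euler("xyz",i["attitude"]).as_matrix().T+i["position"];P[d==0]=np.nan
    return im,P
def rect(xy):
    (c,(w,h),a)=cv2.minAreaRect(xy.astype(np.float32)*1000)
    a=np.radians(a)
    if h>w:w,h,a=h,w,a+np.pi/2
    a=(a+np.pi/2)%np.pi-np.pi/2   # yaw of LONG axis
    return np.array(c)/1000,a,w,h
def rw(a,ref): # wrap mod pi near ref
    return ref+(a-ref+np.pi/2)%np.pi-np.pi/2
def blocks(im,P):
    hsv=cv2.cvtColor(im,cv2.COLOR_BGR2HSV);H,S,V=cv2.split(hsv)
    m=(((H<6)|(H>174))&(S>170)&(V>90)).astype(np.uint8)
    x,y=P[...,0],P[...,1]
    m[~((x>.15)&(x<.75)&(abs(y)<.48)&(P[...,2]<.12))]=0
    m2=cv2.morphologyEx(m,cv2.MORPH_CLOSE,np.ones((9,9)))
    n,L=cv2.connectedComponents(m2);out=[]
    for k in range(1,n):
        s=(L==k)&(m>0)
        if s.sum()<40:continue
        out.append((rect(P[s][:,:2]),s.sum(),np.nanmedian(P[s][:,2]),np.argwhere(s).mean(0)[::-1].round()))
    return out
def move(xyz,yaw):
    "tool shift/turn to get from the measured pose to world xyz, yaw (down)"
    o=r.observe();T=R.from_euler("xyz",o["ee_rot"]);d=T.inv().apply(np.array(xyz)-o["eef_pos"])
    w=(T.inv()*R.from_euler("xyz",[np.pi,0,yaw])).as_rotvec()
    print("shift",d.round(4),"turn",w.round(3))
E
python3 - <<'E'
from h import *
im,P=cloud();np.savez("c0.npz",im=im,P=P)
for b in blocks(im,P):print([np.round(q,4) for q in b[0]],b[1:])
for n in("block1_c","cover_under","board"):
    for q in r.regions_of("top",n):
        g=q["region"];Z=P[g];Z=Z[np.isfinite(Z[:,0])]
        print(n,round(q["confidence"],2),q["xy"],g.sum(),[np.round(k,4) for k in rect(Z[:,:2])],np.percentile(Z[:,2],[5,50,95]).round(4))
x,y,z=np.moveaxis(P,-1,0)
s=(z>.046)&(z<.064)&(x>.45)&(x<.7)&(y>-.05)&(y<.23)
print("rails",s.sum(),[np.round(k,4) for k in rect(P[s][:,:2])],np.median(z[s]))
t=(abs(z)<.02)&(abs(y)<.3)&(x>.3)&(x<.6);print("table",np.percentile(z[t],[5,50,95]))
E
```

```text
[array([ 0.4922, -0.1567]), np.float64(-1.1798), np.float64(34.2513), np.float64(17.6576)] (np.int64(97), np.float64(0.018178747665820394), array([343., 239.]))
[array([0.4482, 0.0211]), np.float64(-1.3029), np.float64(34.4463), np.float64(17.3806)] (np.int64(91), np.float64(0.01851768988244662), array([275., 254.]))
[array([ 0.4509, -0.1735]), np.float64(-1.1898), np.float64(34.9324), np.float64(17.7964)] (np.int64(85), np.float64(0.01850368585839912), array([349., 255.]))
[array([ 0.4518, -0.3334]), np.float64(-1.1604), np.float64(35.6498), np.float64(17.5782)] (np.int64(108), np.float64(0.01780444606839704), array([410., 256.]))
[array([ 0.4435, -0.2329]), np.float64(-1.2909), np.float64(34.337), np.float64(17.4368)] (np.int64(100), np.float64(0.0180211530570894), array([371., 258.]))
[array([0.4051, 0.0087]), np.float64(-1.2557), np.float64(33.8259), np.float64(18.0316)] (np.int64(82), np.float64(0.019123599690351156), array([279., 271.]))
[array([ 0.4103, -0.3504]), np.float64(-1.2496), np.float64(35.3963), np.float64(18.2786)] (np.int64(84), np.float64(0.018608422293447946), array([417., 273.]))
[array([ 0.3998, -0.2438]), np.float64(-1.3709), np.float64(34.5295), np.float64(18.1883)] (np.int64(84), np.float64(0.018378826765900746), array([376., 276.]))
block1_c 0.57 [415.4, 266.6] 413 [array([ 0.4321, -0.3453]), np.float64(0.3554), np.float64(63.6607), np.float64(43.3748)] [0.0061 0.0207 0.0447]
cover_under 0.88 [199.0, 255.5] 2990 [array([0.4389, 0.2215]), np.float64(1.4556), np.float64(197.3999), np.float64(109.8242)] [0.0038 0.0069 0.0325]
board 0.87 [288.4, 190.8] 7726 [array([ 0.6193, -0.0123]), np.float64(1.5289), np.float64(452.4871), np.float64(132.8356)] [0.0054 0.0093 0.0574]
rails 1001 [array([0.6225, 0.103 ]), np.float64(1.5272), np.float64(202.6448), np.float64(108.7198)] 0.056622553205574855
table [-0.00249402  0.00124394  0.01006315]
```

```bash
cat >> h.py <<'E'
O=np.array([.618,.003]);BY=1.528
def bw(x,y,z=0):
    c,s=np.cos(BY),np.sin(BY);return [O[0]+x*c-y*s,O[1]+x*s+y*c,z]
E
python3 - <<'E'
from h import *
move([.4267,.0149,.10],1.851)
E
```

```text
shift [-0.3906 -0.3523  0.1311] turn [-0.001  0.     0.91 ]
```

Request:
drive_tool(targets=[[-0.39, -0.352, 0.131, 0, 0, 0.91, 0.2], [-0.39, -0.352, 0.131, 0, 0, 0.91, 0.2], [-0.39, -0.352, 0.131, 0, 0, 0.91, 0.2], [-0.39, -0.352, 0.131, 0, 0, 0.91, 0.2], [-0.39, -0.352, 0.131, 0, 0, 0.91, 0.2], [-0.39, -0.352, 0.131, 0, 0, 0.91, 0.2], [-0.39, -0.352, 0.131, 0, 0, 0.91, 0.2], [-0.39, -0.352, 0.131, 0, 0, 0.91, 0.2], [-0.39, -0.352, 0.131, 0, 0, 0.91, 0.2], [-0.39, -0.352, 0.131, 0, 0, 0.91, 0.2], [-0.39, -0.352, 0.131, 0, 0, 0.91, 0.2], [-0.39, -0.352, 0.131, 0, 0, 0.91, 0.2]])

```text
clock: 1.3
eef_pos: [0.4092, 0.0498, 0.1102]
ee_rot: [3.14, 0.0, 1.851]
wrist_force: [0.6, 0.8, 0.6]
grip_width: 0.0679
```

```bash
python3 - <<'E'
from h import *
move([.4267,.0149,.10],1.851);move([.4267,.0149,.020],1.851)
E
```

```text
shift [-0.0383  0.0072  0.0102] turn [ 0.001  0.    -0.   ]
shift [-0.0383  0.0071  0.0902] turn [ 0.001  0.    -0.   ]
```

Request:
drive_tool(targets=[[-0.038, 0.007, 0.01, 0, 0, 0, 0.2], [-0.038, 0.007, 0.01, 0, 0, 0, 0.2], [-0.038, 0.007, 0.05, 0, 0, 0, 0.2], [-0.038, 0.007, 0.09, 0, 0, 0, 0.2], [-0.038, 0.007, 0.09, 0, 0, 0, 0.2], [-0.038, 0.007, 0.09, 0, 0, 0, 1], [-0.038, 0.007, 0.09, 0, 0, 0, 1], [-0.038, 0.007, 0.09, 0, 0, 0, 1], [-0.038, 0.007, 0.09, 0, 0, 0, 1], [-0.038, 0.007, 0.09, 0, 0, 0, 1], [-0.038, 0.007, 0.09, 0, 0, 0, 1], [-0.038, 0.007, 0.09, 0, 0, 0, 1]])

```text
clock: 2.3
eef_pos: [0.4286, 0.0172, 0.0236]
ee_rot: [3.136, 0.002, 1.851]
wrist_force: [-0.8, 0.5, 7.3]
grip_width: 0.0287
```

```bash
python3 - <<'E'
from h import *
move([.4267,.0149,.10],1.851)
move(bw(-.05,0,.1),BY)
move(bw(-.05,0,.030),BY)
E
```

```text
shift [-0.0018 -0.002  -0.0764] turn [0.005 0.002 0.   ]
shift [-0.1136  0.1626 -0.0753] turn [0.006 0.001 0.323]
shift [-0.1135  0.1623 -0.0053] turn [0.006 0.001 0.323]
```

Request:
drive_tool(targets=[[-0.0, 0.0, -0.04, 0, 0, 0, 1], [-0.0, 0.0, -0.08, 0, 0, 0, 1], [-0.114, 0.162, -0.08, 0, 0, 0.323, 1], [-0.114, 0.162, -0.08, 0, 0, 0.323, 1], [-0.114, 0.162, -0.08, 0, 0, 0.323, 1], [-0.114, 0.162, -0.08, 0, 0, 0.323, 1], [-0.114, 0.162, -0.08, 0, 0, 0.323, 1], [-0.114, 0.162, -0.08, 0, 0, 0.323, 1], [-0.114, 0.162, -0.08, 0, 0, 0.323, 1], [-0.114, 0.162, -0.08, 0, 0, 0.323, 1]])

```text
clock: 3.13
eef_pos: [0.6126, -0.0473, 0.1002]
ee_rot: [-3.14, -0.0, 1.528]
wrist_force: [-1.6, 0.2, -0.9]
grip_width: 0.0286
```

```bash
python3 - <<'E'
from h import *
print(r.observe()["grip_width"]);im,P=cloud("side");cv2.imwrite("pics/side1.png",im[120:370,150:450])
move(bw(-.05,0,.034),BY)
E
```

```text
0.02855779022890693
shift [0.0003 0.0036 0.0667] turn [-0.001 -0.     0.   ]
```

View pics/side1.png

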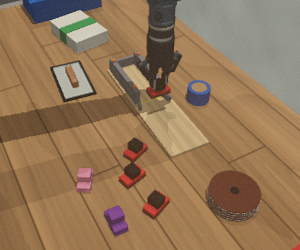

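The block is held, square, just over the apron (about (158,92) in the crop). I'll set it down and head for block A.

Request:
drive_tool(targets=[[0, 0.004, 0.04, 0, 0, 0, 1], [0, 0.004, 0.06, 0, 0, 0, 1], [0, 0.004, 0.067, 0, 0, 0, 1], [0, 0.004, 0.067, 0, 0, 0, 1], [0, 0.004, 0.067, 0, 0, 0, 0.3], [0, 0.004, 0.067, 0, 0, 0, 0.3], [0, 0.004, 0.067, 0, 0, 0, 0.3], [0, 0.004, 0.067, 0, 0, 0, 0.3], [0, 0.004, 0.03, 0, 0, 0, 0.3], [0, 0.004, -0.01, 0, 0, 0, 0.3], [0, 0.004, -0.01, 0, 0, 0, 0.3]])

```text
clock: 4.1
eef_pos: [0.6223, -0.0488, 0.1203]
ee_rot: [3.126, 0.002, 1.528]
wrist_force: [1.7, -0.7, 2.9]
grip_width: 0.0595
```

```bash
python3 - <<'E'
from h import *
move([.4716,-.1651,.10],.386+1.571);move([.4716,-.1651,.027],.386+1.571)
E
```

```text
shift [-0.1227 -0.1459  0.0184] turn [ 0.015  0.006 -0.429]
shift [-0.1225 -0.147   0.0914] turn [ 0.015  0.006 -0.429]
```

Request:
drive_tool(targets=[[0, 0, 0, 0, 0, 0, 0.3], [-0.12, -0.14, 0.0, 0, 0, -0.429, 0.3], [-0.12, -0.14, 0.0, 0, 0, -0.429, 0.3], [-0.12, -0.14, 0.0, 0, 0, -0.429, 0.3], [-0.12, -0.14, 0.0, 0, 0, -0.429, 0.3], [-0.12, -0.14, 0.0, 0, 0, -0.429, 0.3], [-0.12, -0.14, 0.0, 0, 0, -0.429, 0.3], [-0.12, -0.14, 0.0, 0, 0, -0.429, 0.3]])

```text
clock: 4.77
eef_pos: [0.4712, -0.162, 0.1097]
ee_rot: [-3.141, -0.001, 1.954]
wrist_force: [0.2, 0.5, 0.3]
grip_width: 0.06
```

```bash
cat >> h.py <<'E'
def blks():
    im,P=cloud();L=blocks(im,P);c=np.array([b[0][0] for b in L])
    for i in range(len(c)):
        for j in range(i):
            d=c[i]-c[j]
            if .038<np.linalg.norm(d)<.053:
                m=(c[i]+c[j])/2;a=rw(np.arctan2(d[1],d[0]),0);e=m-O
                b=R.from_euler("z",-BY).apply([e[0],e[1],0])
                print("block",m.round(4),"long yaw",round(a,3),"tool yaw",round(a+1.571,3),"board",b[:2].round(4))
    return im,P
E
python3 - <<'E'
from h import *
im,P=blks();cv2.imwrite("pics/t1.png",cv2.resize(im[130:330,180:460],None,fx=2,fy=2))
move([.4716,-.1651,.027],.386+1.571)
E
```

```text
block [ 0.6157 -0.0484] long yaw -0.043 tool yaw 1.528 board [-0.0514  0.0001]
shift [-0.0032 -0.0017  0.0828] turn [ 0.    -0.001 -0.001]
```

View pics/t1.png

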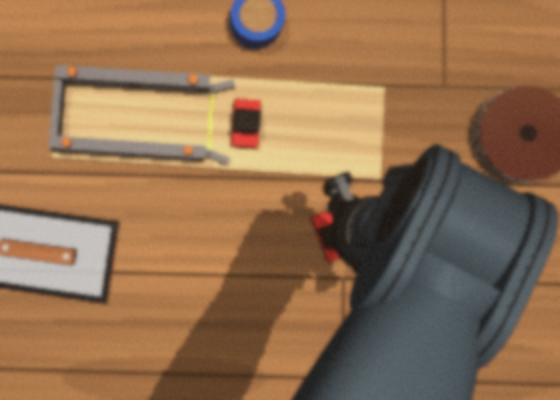

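Block 1 sits on the centre line at board x = -51 mm, square ((247,123) in the crop). The gripper is over block A.

Request:
drive_tool(targets=[[-0.003, -0.002, 0.04, 0, 0, 0, 0.3], [-0.003, -0.002, 0.07, 0, 0, 0, 0.3], [-0.003, -0.002, 0.083, 0, 0, 0, 0.3], [-0.003, -0.002, 0.083, 0, 0, 0, 0.3], [-0.003, -0.002, 0.083, 0, 0, 0, 1], [-0.003, -0.002, 0.083, 0, 0, 0, 1], [-0.003, -0.002, 0.083, 0, 0, 0, 1], [-0.003, -0.002, 0.083, 0, 0, 0, 1], [-0.003, -0.002, 0.083, 0, 0, 0, 1], [-0.003, -0.002, 0.083, 0, 0, 0, 1], [-0.003, -0.002, 0.04, 0, 0, 0, 1], [-0.003, -0.002, 0.003, 0, 0, 0, 1]])

```text
clock: 5.82
eef_pos: [0.4676, -0.1635, 0.1045]
ee_rot: [-3.135, -0.007, 1.957]
wrist_force: [1.2, -0.6, -1.4]
grip_width: 0.0281
```

```bash
python3 - <<'E'
from h import *
move(bw(-.09,0,.1),BY)
E
```

```text
shift [0.0157 0.1646 0.0035] turn [-0.008 -0.006  0.429]
```

Request:
drive_tool(targets=[[0.016, 0.161, 0.003, 0, 0, 0.429, 1], [0.016, 0.161, 0.003, 0, 0, 0.429, 1], [0.016, 0.161, 0.003, 0, 0, 0.429, 1], [0.016, 0.161, 0.003, 0, 0, 0.429, 1], [0.016, 0.161, 0.003, 0, 0, 0.429, 1], [0.016, 0.161, 0.003, 0, 0, 0.429, 1], [0.016, 0.161, 0.003, 0, 0, 0.429, 1], [0.016, 0.161, 0.003, 0, 0, 0.429, 1]])

```text
clock: 6.48
eef_pos: [0.6134, -0.0903, 0.1043]
ee_rot: [-3.141, 0.0, 1.527]
wrist_force: [-0.3, -0.3, -0.9]
grip_width: 0.0283
```

```bash
python3 - <<'E'
from h import *
move(bw(-.09,0,.037),BY);print(r.observe()["grip_width"])
E
```

```text
shift [0.0035 0.0007 0.0673] turn [-0.001  0.    -0.001]
0.028289128540128047
```

Request:
drive_tool(targets=[[0.003, 0.001, 0.04, 0, 0, 0, 1], [0.003, 0.001, 0.06, 0, 0, 0, 1], [0.003, 0.001, 0.068, 0, 0, 0, 1], [0.003, 0.001, 0.068, 0, 0, 0, 1], [0.003, 0.001, 0.068, 0, 0, 0, 0.3], [0.003, 0.001, 0.068, 0, 0, 0, 0.3], [0.003, 0.001, 0.068, 0, 0, 0, 0.3], [0.003, 0.001, 0.068, 0, 0, 0, 0.3], [0.003, 0.001, 0.03, 0, 0, 0, 0.3], [0.003, 0.001, 0, 0, 0, 0, 0.3], [0.003, 0.001, 0, 0, 0, 0, 0.3]])

```text
clock: 7.4
eef_pos: [0.6199, -0.0879, 0.1124]
ee_rot: [3.129, 0.003, 1.528]
wrist_force: [0.9, -0.3, 1.1]
grip_width: 0.0598
```

```bash
python3 - <<'E'
from h import *
move([.4217,-.2384,.10],.245+1.571)
E
```

```text
shift [-0.1588 -0.1917  0.0104] turn [ 0.012  0.004 -0.288]
```

Request:
drive_tool(targets=[[-0.159, -0.186, 0, 0, 0, -0.288, 0.3], [-0.159, -0.186, 0, 0, 0, -0.288, 0.3], [-0.159, -0.186, 0, 0, 0, -0.288, 0.3], [-0.159, -0.186, 0, 0, 0, -0.288, 0.3], [-0.159, -0.186, 0, 0, 0, -0.288, 0.3], [-0.159, -0.186, 0, 0, 0, -0.288, 0.3], [-0.159, -0.186, 0, 0, 0, -0.288, 0.3], [-0.159, -0.186, 0, 0, 0, -0.288, 0.3]])

```text
clock: 8.07
eef_pos: [0.4219, -0.239, 0.1047]
ee_rot: [3.141, 0.001, 1.812]
wrist_force: [-0.1, -0.1, -0.6]
grip_width: 0.0597
```

```bash
python3 - <<'E'
from h import *
blks();move([.4217,-.2384,.027],.245+1.571)
E
```

```text
block [ 0.615  -0.0675] long yaw -0.012 tool yaw 1.559 board [-0.0706 -0.    ]
block [ 0.4217 -0.2379] long yaw 0.227 tool yaw 1.798 board [-0.2491  0.1859]
shift [ 0.0002 -0.0013  0.0778] turn [ 0.001  0.001 -0.002]
```

Request:
drive_tool(targets=[[0, -0.001, 0.04, 0, 0, 0.0, 0.3], [0, -0.001, 0.07, 0, 0, 0, 0.3], [0, -0.001, 0.078, 0, 0, 0, 0.3], [0, -0.001, 0.078, 0, 0, 0, 0.3], [0, -0.001, 0.078, 0, 0, 0, 1], [0, -0.001, 0.078, 0, 0, 0, 1], [0, -0.001, 0.078, 0, 0, 0, 1], [0, -0.001, 0.078, 0, 0, 0, 1], [0, -0.001, 0.078, 0, 0, 0, 1], [0, -0.001, 0.078, 0, 0, 0, 1], [0, -0.001, 0.04, 0, 0, 0, 1], [0, -0.001, 0, 0, 0, 0, 1]])

```text
clock: 9.12
eef_pos: [0.419, -0.2357, 0.1017]
ee_rot: [-3.136, -0.007, 1.816]
wrist_force: [1.0, -1.2, -1.3]
grip_width: 0.0283
```

```bash
python3 - <<'E'
from h import *
move(bw(-.129,0,.1),BY)
E
```

```text
shift [0.0596 0.2143 0.001 ] turn [-0.006 -0.006  0.288]
```

Request:
drive_tool(targets=[[0.062, 0.211, 0, 0, 0, 0.288, 1], [0.062, 0.211, 0, 0, 0, 0.288, 1], [0.062, 0.211, 0, 0, 0, 0.288, 1], [0.062, 0.211, 0, 0, 0, 0.288, 1], [0.062, 0.211, 0, 0, 0, 0.288, 1], [0.062, 0.211, 0, 0, 0, 0.288, 1], [0.062, 0.211, 0, 0, 0, 0.288, 1], [0.062, 0.211, 0, 0, 0, 0.288, 1], [0.062, 0.211, 0, 0, 0, 0.288, 1]])

```text
clock: 9.87
eef_pos: [0.6108, -0.1268, 0.104]
ee_rot: [-3.14, 0.0, 1.528]
wrist_force: [-1.0, -0.8, -0.6]
grip_width: 0.0283
```

```bash
python3 - <<'E'
from h import *
move(bw(-.129,0,.037),BY);print(r.observe()["grip_width"])
E
```

```text
shift [0.001  0.0017 0.067 ] turn [-0.002  0.    -0.   ]
0.028276492675709555
```

Request:
drive_tool(targets=[[0.001, 0.002, 0.04, 0, 0, 0, 1], [0.001, 0.002, 0.06, 0, 0, 0, 1], [0.001, 0.002, 0.067, 0, 0, 0, 1], [0.001, 0.002, 0.067, 0, 0, 0, 1], [0.001, 0.002, 0.067, 0, 0, 0, 0.3], [0.001, 0.002, 0.067, 0, 0, 0, 0.3], [0.001, 0.002, 0.067, 0, 0, 0, 0.3], [0.001, 0.002, 0.067, 0, 0, 0, 0.3], [0.001, 0.002, 0.03, 0, 0, 0, 0.3], [0.001, 0.002, 0, 0, 0, 0, 0.3], [0.001, 0.002, 0, 0, 0, 0, 0.3], [0.001, 0.002, 0, 0, 0, 0, 0.3]])

```text
clock: 10.87
eef_pos: [0.6161, -0.1265, 0.1082]
ee_rot: [3.135, 0.002, 1.528]
wrist_force: [-0.0, 0.5, -0.8]
grip_width: 0.0598
```

```bash
python3 - <<'E'
from h import *
move([.4311,-.3419,.10],.389+1.571)
E
```

```text
shift [-0.2232 -0.1756  0.0074] turn [ 0.006  0.003 -0.432]
```

Request:
drive_tool(targets=[[-0.223, -0.172, 0.003, 0, 0, -0.432, 0.3], [-0.223, -0.172, 0.003, 0, 0, -0.432, 0.3], [-0.223, -0.172, 0.003, 0, 0, -0.432, 0.3], [-0.223, -0.172, 0.003, 0, 0, -0.432, 0.3], [-0.223, -0.172, 0.003, 0, 0, -0.432, 0.3], [-0.223, -0.172, 0.003, 0, 0, -0.432, 0.3], [-0.223, -0.172, 0.003, 0, 0, -0.432, 0.3], [-0.223, -0.172, 0.003, 0, 0, -0.432, 0.3], [-0.223, -0.172, 0.003, 0, 0, -0.432, 0.3]])

```text
clock: 11.62
eef_pos: [0.4303, -0.342, 0.1]
ee_rot: [-3.141, -0.002, 1.955]
wrist_force: [-0.6, 0.6, -0.1]
grip_width: 0.06
```

```bash
python3 - <<'E'
from h import *
im,P=blks();cv2.imwrite("pics/t2.png",cv2.resize(im[130:330,180:460],None,fx=2,fy=2));move([.4311,-.3419,.027],.389+1.571)
E
```

```text
block [ 0.6146 -0.0867] long yaw -0.044 tool yaw 1.527 board [-0.0898 -0.0005]
block [ 0.4318 -0.3425] long yaw 0.377 tool yaw 1.948 board [-0.3532  0.1713]
shift [-0.001  -0.0006  0.0732] turn [-0.    -0.002 -0.002]
```

View pics/t2.png

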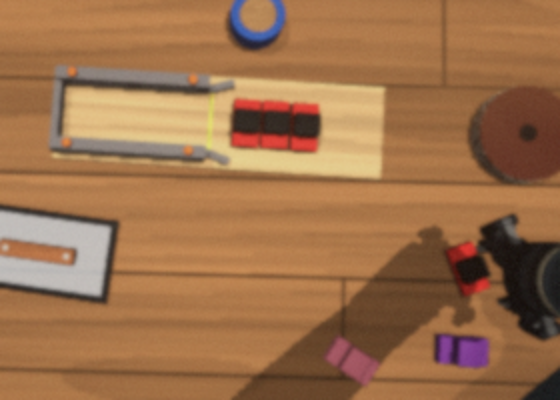

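Three blocks stand in a neat row ((247..305,124) in the crop), and the fourth is at (468,268), with the purple look-alike clear of the fingers.

Request:
drive_tool(targets=[[-0.001, -0.001, 0.04, 0, 0, 0.0, 0.3], [-0.001, -0.001, 0.07, 0, 0, 0, 0.3], [-0.001, -0.001, 0.073, 0, 0, 0, 0.3], [-0.001, -0.001, 0.073, 0, 0, 0, 0.3], [-0.001, -0.001, 0.073, 0, 0, 0, 1], [-0.001, -0.001, 0.073, 0, 0, 0, 1], [-0.001, -0.001, 0.073, 0, 0, 0, 1], [-0.001, -0.001, 0.073, 0, 0, 0, 1], [-0.001, -0.001, 0.073, 0, 0, 0, 1], [-0.001, -0.001, 0.073, 0, 0, 0, 1], [-0.001, -0.001, 0.04, 0, 0, 0, 1], [-0.001, -0.001, 0, 0, 0, 0, 1]])

```text
clock: 12.67
eef_pos: [0.4289, -0.3396, 0.0979]
ee_rot: [-3.138, -0.009, 1.96]
wrist_force: [0.2, -0.4, -1.3]
grip_width: 0.0282
```

```bash
python3 - <<'E'
from h import *
move(bw(-.168,0,.1),BY)
E
```

```text
shift [ 0.0927  0.2346 -0.0022] turn [-0.006 -0.008  0.432]
```

Request:
drive_tool(targets=[[0.095, 0.233, -0.002, 0, 0, 0.432, 1], [0.095, 0.233, -0.002, 0, 0, 0.432, 1], [0.095, 0.233, -0.002, 0, 0, 0.432, 1], [0.095, 0.233, -0.002, 0, 0, 0.432, 1], [0.095, 0.233, -0.002, 0, 0, 0.432, 1], [0.095, 0.233, -0.002, 0, 0, 0.432, 1], [0.095, 0.233, -0.002, 0, 0, 0.432, 1], [0.095, 0.233, -0.002, 0, 0, 0.432, 1], [0.095, 0.233, -0.002, 0, 0, 0.432, 1], [0.095, 0.233, -0.002, 0, 0, 0.432, 1]])

```text
clock: 13.5
eef_pos: [0.6104, -0.1668, 0.1031]
ee_rot: [-3.14, 0.0, 1.527]
wrist_force: [0.5, -0.7, -1.5]
grip_width: 0.0281
```

```bash
python3 - <<'E'
from h import *
move(bw(-.168,0,.037),BY);print(r.observe()["grip_width"])
E
```

```text
shift [0.002  0.0004 0.066 ] turn [-0.001  0.    -0.001]
0.028097540382811523
```

Request:
drive_tool(targets=[[0.002, 0, 0.04, 0, 0, 0, 1], [0.002, 0, 0.06, 0, 0, 0, 1], [0.002, 0, 0.066, 0, 0, 0, 1], [0.002, 0, 0.066, 0, 0, 0, 1], [0.002, 0, 0.066, 0, 0, 0, 0.3], [0.002, 0, 0.066, 0, 0, 0, 0.3], [0.002, 0, 0.066, 0, 0, 0, 0.3], [0.002, 0, 0.066, 0, 0, 0, 0.3], [0.002, 0, 0.03, 0, 0, 0, 0.3], [0.002, 0, -0.01, 0, 0, 0, 0.3], [-0.04, 0, -0.03, 0, 0, 0, 0.6], [-0.08, 0, -0.03, 0, 0, 0, 0.6]])

```text
clock: 14.5
eef_pos: [0.6118, -0.2431, 0.1409]
ee_rot: [3.131, 0.004, 1.533]
wrist_force: [1.2, -1.7, 0.7]
grip_width: 0.0362
```

Request:
drive_tool(targets=[[-0.04, 0, 0, 0, 0, 0, 0.65], [-0.04, 0, 0, 0, 0, 0, 0.65], [-0.04, 0, 0, 0, 0, 0, 0.65]])

```text
clock: 14.75
eef_pos: [0.6056, -0.2858, 0.1329]
ee_rot: [3.142, -0.0, 1.524]
wrist_force: [-0.2, 1.4, 0.4]
grip_width: 0.03
```

```bash
python3 - <<'E'
from h import *
im,P=blks();cv2.imwrite("pics/t3.png",cv2.resize(im[130:330,180:460],None,fx=2,fy=2));move(bw(-.215,0,.024),BY)
hsv=cv2.cvtColor(im,cv2.COLOR_BGR2HSV)
x,y,z=np.moveaxis(P,-1,0)
Q=P.copy();e=np.stack([x-O[0],y-O[1]],-1);c,s=np.cos(BY),np.sin(BY)
b=np.stack([e[...,0]*c+e[...,1]*s,-e[...,0]*s+e[...,1]*c],-1)
m=(b[...,0]>-.24)&(b[...,0]<0)&(abs(b[...,1])<.045)&(z>.02)&(z<.06)&(hsv[...,1]>170)&((hsv[...,0]<6)|(hsv[...,0]>174))
print("row x",np.percentile(b[m][:,0],[1,99]),"y",np.percentile(b[m][:,1],[2,98]),r.observe()["grip_width"])
E
```

```text
block [ 0.6128 -0.1057] long yaw -0.017 tool yaw 1.554 board [-0.1088  0.0006]
shift [ 7.210e-02 -1.000e-04  1.088e-01] turn [-0.001 -0.001 -0.002]
row x [-0.18107594 -0.03572665] y [-0.02919691  0.03076581] 0.02960400608464018
```

View pics/t3.png

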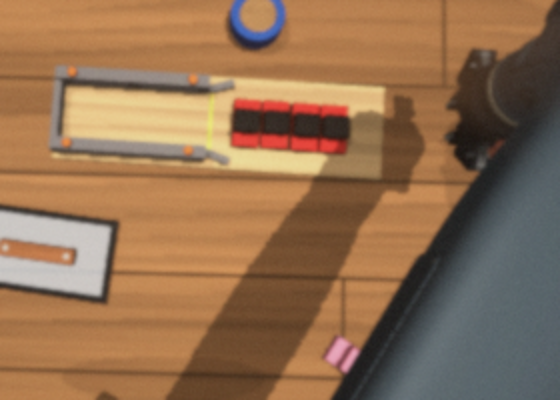

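The row of four is straight and closed up ((247..334,124) in the crop). Next I push from behind with both fingertips.

Request:
drive_tool(targets=[[0.036, 0, 0.0, 0, 0, 0, 0.65], [0.07, 0, 0.03, 0, 0, 0, 0.65], [0.07, 0, 0.07, 0, 0, 0, 0.65], [0.07, 0, 0.105, 0, 0, 0, 0.65], [0.07, 0, 0.112, 0, 0, 0, 0.65], [0.07, 0, 0.112, 0, 0, 0, 0.65], [0.07, 0, 0.112, 0, 0, 0, 0.65]])

```text
clock: 15.38
eef_pos: [0.6094, -0.2126, 0.0219]
ee_rot: [-3.141, -0.0, 1.529]
wrist_force: [-0.3, -0.8, 0.1]
grip_width: 0.0298
```

```bash
python3 - <<'E'
from h import *
move(bw(-.115,0,.020),BY);print(r.observe()["wrist_force"])
E
```

```text
shift [ 0.1008 -0.0005  0.0019] turn [-0.    -0.     0.001]
[-0.32031904 -0.77330083  0.13457537]
```

Request:
drive_tool(targets=[[0.006, 0, 0.001, 0, 0, 0, 0.65], [0.012, 0, 0.001, 0, 0, 0, 0.65], [0.018, 0, 0.001, 0, 0, 0, 0.65], [0.023, 0, 0.001, 0, 0, 0, 0.65], [0.028, 0, 0.001, 0, 0, 0, 0.65], [0.033, 0, 0.001, 0, 0, 0, 0.65], [0.039, 0, 0.001, 0, 0, 0, 0.65], [0.046, 0, 0.001, 0, 0, 0, 0.65], [0.054, 0, 0.001, 0, 0, 0, 0.65], [0.063, 0, 0.001, 0, 0, 0, 0.65], [0.073, 0, 0.001, 0, 0, 0, 0.65], [0.083, 0, 0.001, 0, 0, 0, 0.65]])

```text
clock: 16.38
eef_pos: [0.6142, -0.1328, 0.0223]
ee_rot: [3.138, 0.006, 1.526]
wrist_force: [0.2, -6.2, 3.5]
grip_width: 0.0299
```

```bash
cat >> h.py <<'E'
def row():
    im,P=cloud();H,S,V=cv2.split(cv2.cvtColor(im,cv2.COLOR_BGR2HSV));x,y,z=np.moveaxis(P,-1,0)
    c,s=np.cos(BY),np.sin(BY);bx=(x-O[0])*c+(y-O[1])*s;by=-(x-O[0])*s+(y-O[1])*c
    m=(bx>-.24)&(bx<.2)&(abs(by)<.037)&(z>.018)&(z<.06)&(S>150)&((H<6)|(H>174))
    print("row x",np.percentile(bx[m],[1,99]).round(4),"y",np.percentile(by[m],[2,98]).round(4),m.sum());return im,P
E
python3 - <<'E'
from h import *
im,P=row();move(bw(-.115,0,.020),BY);print(r.observe()["wrist_force"])
cv2.imwrite("pics/t4.png",cv2.resize(im[130:330,180:460],None,fx=2,fy=2))
E
```

```text
row x [-0.115   0.0147] y [-0.03    0.0308] 629
shift [ 0.018  -0.0018  0.002 ] turn [0.003 0.002 0.   ]
[ 0.3982843  -3.38857782  3.70334865]
```

View pics/t4.png

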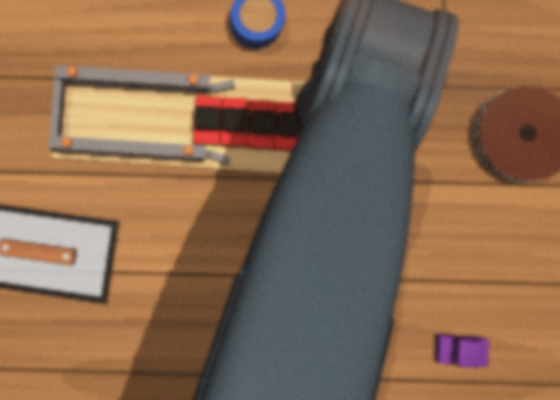

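The row is entering the mouth straight (leading edge at column 195 in the crop) and closed up. I keep pushing.

Request:
drive_tool(targets=[[0.01, -0.001, 0, 0, 0, 0, 0.65], [0.022, -0.001, 0, 0, 0, 0, 0.65], [0.035, -0.001, 0, 0, 0, 0, 0.65], [0.048, -0.001, 0, 0, 0, 0, 0.65], [0.061, -0.001, 0, 0, 0, 0, 0.65], [0.074, -0.001, 0, 0, 0, 0, 0.65], [0.087, -0.001, 0, 0, 0, 0, 0.65], [0.1, -0.001, 0, 0, 0, 0, 0.65], [0.112, -0.001, 0, 0, 0, 0, 0.65], [0.123, -0.001, 0, 0, 0, 0, 0.65], [0.133, -0.001, 0, 0, 0, 0, 0.65], [0.142, -0.001, 0, 0, 0, 0, 0.65]])

```text
clock: 17.43
eef_pos: [0.6189, 0.0097, 0.0219]
ee_rot: [3.139, 0.005, 1.527]
wrist_force: [-1.1, -7.0, 4.7]
grip_width: 0.0298
```

```bash
python3 - <<'E'
from h import *
im,P=row();move(bw(.039,0,.021),BY);print(r.observe()["wrist_force"])
E
```

```text
row x [0.0956 0.1576] y [-0.0298  0.0315] 306
shift [ 0.03   -0.0005  0.0006] turn [0.002 0.002 0.   ]
[ 0.13267349 -4.55117102  3.62208281]
```

Request:
drive_tool(targets=[[0.006, 0, 0, 0, 0, 0, 0.65], [0.011, 0, 0, 0, 0, 0, 0.65], [0.016, 0, 0, 0, 0, 0, 0.65], [0.02, 0, 0, 0, 0, 0, 0.65], [0.024, 0, 0, 0, 0, 0, 0.65], [0.027, 0, 0, 0, 0, 0, 0.65], [0.029, 0, 0, 0, 0, 0, 0.65], [0.031, 0, 0, 0, 0, 0, 0.65]])

```text
clock: 18.15
eef_pos: [0.62, 0.04, 0.0215]
ee_rot: [3.14, 0.005, 1.526]
wrist_force: [-0.3, -7.8, 5.7]
grip_width: 0.0302
```

```bash
python3 - <<'E'
from h import *
im,P=row();move(bw(.039,0,.021),BY);print(r.observe()["wrist_force"])
E
```

```text
row x [0.1422 0.1884] y [-0.0291  0.0315] 221
shift [ 0.0015 -0.0004  0.0005] turn [ 0.002  0.004 -0.001]
[-0.12874122 -6.62977211  5.57271962]
```

Front edge is about 188–190; creep on until the force rises.

Request:
drive_tool(targets=[[0.002, 0, 0, 0, 0, 0, 0.65], [0.003, 0, 0, 0, 0, 0, 0.65], [0.004, 0, 0, 0, 0, 0, 0.65], [0.004, 0, 0, 0, 0, 0, 0.65]])

```text
clock: 18.53
eef_pos: [0.6201, 0.0427, 0.0216]
ee_rot: [3.14, 0.007, 1.526]
wrist_force: [-1.1, -10.2, 5.3]
grip_width: 0.0301
```

Request:
drive_tool(targets=[[0.001, 0, 0, 0, 0, 0, 0.65], [0.002, 0, 0, 0, 0, 0, 0.65], [0.002, 0, 0, 0, 0, 0, 0.65]])

```text
clock: 18.78
eef_pos: [0.6201, 0.0428, 0.0216]
ee_rot: [3.14, 0.011, 1.524]
wrist_force: [-1.1, -12.6, 5.7]
grip_width: 0.0297
```

Request:
drive_tool(targets=[[-0.01, 0, 0, 0, 0, 0, 0.65], [-0.03, 0, 0, 0, 0, 0, 0.65], [-0.05, 0, 0, 0, 0, 0, 0.65], [-0.05, 0, -0.04, 0, 0, 0, 0.65], [-0.05, 0, -0.08, 0, 0, 0, 0.65], [-0.05, 0, -0.12, 0, 0, 0, 0.65], [-0.09, 0.0, -0.15, 0, 0, 0, 0.65], [-0.13, 0.0, -0.15, 0, 0, 0, 0.4], [-0.17, 0.0, -0.15, 0, 0, 0, 0.4], [-0.21, 0.0, -0.15, 0, 0, 0, 0.4], [-0.23, 0.0, -0.15, 0, 0, 0, 0.4], [-0.23, 0.0, -0.15, 0, 0, 0, 0.4]])

```text
clock: 19.78
eef_pos: [0.6085, -0.1856, 0.1688]
ee_rot: [-3.14, -0.001, 1.522]
wrist_force: [-0.3, -0.1, 0.2]
grip_width: 0.051
```

```bash
cat >> h.py <<'E'
def cover(P):
    for q in r.regions_of("top","cover_under"):
        g=q["region"]&np.isfinite(P[...,0]);Z=P[g]
        print("cover",round(q["confidence"],2),[np.round(k,4) for k in rect(Z[:,:2])])
        h=Z[(Z[:,2]>np.percentile(Z[:,2],97)-.006)];print("  handle",len(h),[np.round(k,4) for k in rect(h[:,:2])],np.median(h[:,2]).round(4))
E
python3 - <<'E'
from h import *
im,P=row();cover(P)
x,y,z=np.moveaxis(P,-1,0)
s=(z>.046)&(z<.064)&(x>.45)&(x<.7)&(y>-.01)&(y<.23)
print("rails",[np.round(k,4) for k in rect(P[s][:,:2])])
cv2.imwrite("pics/t5.png",cv2.resize(im[130:330,150:430],None,fx=2,fy=2))
E
```

```text
row x [0.0519 0.1911] y [-0.0291  0.0317] 695
cover 0.94 [array([0.4372, 0.2215]), np.float64(1.4742), np.float64(202.8198), np.float64(114.5885)]
  handle 324 [array([0.4386, 0.2206]), np.float64(1.4496), np.float64(98.9666), np.float64(21.986)] 0.0323
cover 0.25 [array([ 0.7565, -0.058 ]), np.float64(0.8705), np.float64(79.2355), np.float64(70.3935)]
  handle 528 [array([ 0.7555, -0.0615]), np.float64(0.0278), np.float64(70.636), np.float64(68.2202)] 0.0503
rails [array([0.6225, 0.1032]), np.float64(1.526), np.float64(202.989), np.float64(108.812)]
```

View pics/t5.png

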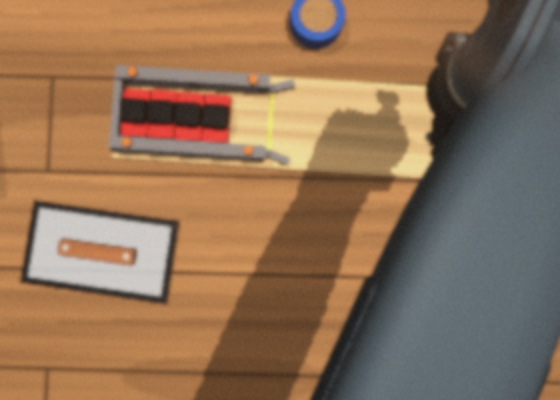

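The row is home in the tray with no gaps ((120..230,115) in the crop). Next is the cover's handle at (97,252).

```bash
python3 - <<'E'
from h import *
move([.4387,.221,.10],1.452)
E
```

```text
shift [ 0.3939 -0.1879  0.0706] turn [-0.002 -0.003  0.074]
```

Request:
drive_tool(targets=[[0.394, -0.188, 0.07, 0, 0, 0.074, 0.4], [0.394, -0.188, 0.07, 0, 0, 0.074, 0.4], [0.394, -0.188, 0.07, 0, 0, 0.074, 0.4], [0.394, -0.188, 0.07, 0, 0, 0.074, 0.4], [0.394, -0.188, 0.07, 0, 0, 0.074, 0.4], [0.394, -0.188, 0.07, 0, 0, 0.074, 0.4], [0.394, -0.188, 0.07, 0, 0, 0.074, 0.4], [0.394, -0.188, 0.07, 0, 0, 0.074, 0.4], [0.394, -0.188, 0.07, 0, 0, 0.074, 0.4], [0.394, -0.188, 0.07, 0, 0, 0.074, 0.4], [0.394, -0.188, 0.07, 0, 0, 0.074, 0.4], [0.394, -0.188, 0.07, 0, 0, 0.074, 0.4]])

```text
clock: 20.88
eef_pos: [0.4337, 0.2259, 0.0986]
ee_rot: [-3.136, -0.002, 1.463]
wrist_force: [0.5, 0.1, -0.7]
grip_width: 0.0515
```

Request:
drive_tool(targets=[[0, 0, 0, 0, 0, 0, 0.4], [0, 0, 0, 0, 0, 0, 0.4]])

```text
clock: 21.05
eef_pos: [0.438, 0.2211, 0.1001]
ee_rot: [-3.141, -0.0, 1.456]
wrist_force: [0.1, -0.1, 0.8]
grip_width: 0.0511
```

```bash
python3 - <<'E'
from h import *
move([.4387,.221,.021],1.452)
E
```

```text
shift [-0.0001  0.0008  0.0791] turn [-0.    -0.     0.004]
```

Request:
drive_tool(targets=[[0, 0.001, 0.04, 0, 0, 0.004, 0.4], [0, 0.001, 0.07, 0, 0, 0.004, 0.4], [0, 0.001, 0.079, 0, 0, 0.004, 0.4], [0, 0.001, 0.079, 0, 0, 0.004, 0.4], [0, 0.001, 0.079, 0, 0, 0.004, 1], [0, 0.001, 0.079, 0, 0, 0.004, 1], [0, 0.001, 0.079, 0, 0, 0.004, 1], [0, 0.001, 0.079, 0, 0, 0.004, 1], [0, 0.001, 0.079, 0, 0, 0.004, 1], [0, 0.001, 0.079, 0, 0, 0.004, 1]])

```text
clock: 21.88
eef_pos: [0.4416, 0.2208, 0.0239]
ee_rot: [3.137, -0.001, 1.45]
wrist_force: [-0.2, -0.2, 6.0]
grip_width: 0.0204
```

Request:
drive_tool(targets=[[0, 0, -0.03, 0, 0, 0, 1], [0, 0, -0.06, 0, 0, 0, 1], [0, 0, -0.09, 0, 0, 0, 1], [0, 0, -0.12, 0, 0, 0, 1], [0, 0, -0.12, 0, 0, 0, 1], [0, 0, -0.12, 0, 0, 0, 1]])

```text
clock: 22.38
eef_pos: [0.4418, 0.2211, 0.1441]
ee_rot: [3.136, -0.003, 1.45]
wrist_force: [0.2, 0.2, -2.1]
grip_width: 0.0201
```

```bash
python3 - <<'E'
from h import *
print(bw(.1,0));move(bw(.1,0,.141),BY);print(r.observe()["wrist_force"])
E
```

```text
[np.float64(0.6222783264229915), np.float64(0.10290843769681485), 0]
shift [-0.0955  0.1934  0.0039] turn [ 0.006 -0.002 -0.078]
[ 0.17389535  0.2109909  -2.10146599]
```

Request:
drive_tool(targets=[[-0.02, 0.04, 0, 0, 0, -0.02, 1], [-0.035, 0.07, 0, 0, 0, -0.035, 1], [-0.05, 0.1, 0, 0, 0, -0.05, 1], [-0.065, 0.13, 0, 0, 0, -0.06, 1], [-0.08, 0.16, 0, 0, 0, -0.078, 1], [-0.09, 0.182, 0, 0, 0, -0.078, 1], [-0.095, 0.193, 0, 0, 0, -0.078, 1], [-0.095, 0.193, 0, 0, 0, -0.078, 1], [-0.095, 0.193, 0, 0, 0, -0.078, 1], [-0.095, 0.193, 0, 0, 0, -0.078, 1]])

```text
clock: 23.22
eef_pos: [0.6182, 0.1032, 0.1394]
ee_rot: [-3.138, -0.0, 1.528]
wrist_force: [-0.5, 0.4, -2.5]
grip_width: 0.0198
```

```bash
python3 - <<'E'
from h import *
im,P=cloud();cover(P)
im,Ps=cloud("side");cv2.imwrite("pics/s6.png",cv2.resize(im[120:270,200:400],None,fx=3,fy=3))
move(bw(.1,0,.092),BY);print(r.observe()["wrist_force"],r.observe()["grip_width"])
E
```

```text
cover 0.71 [array([0.61  , 0.0489]), np.float64(-0.0987), np.float64(184.4387), np.float64(91.0375)]
  handle 152 [array([0.572 , 0.0722]), np.float64(0.0205), np.float64(109.6613), np.float64(39.2361)] 0.1484
shift [-0.0005  0.0036  0.0489] turn [-0.001 -0.     0.001]
[ 0.63448507 -0.00787669 -2.37819864] 0.020420533800423742
```

View pics/s6.png

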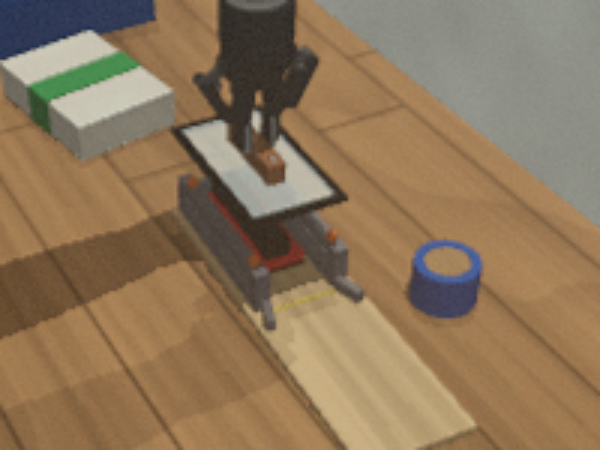

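The cover is held level over the tray, roughly aligned with the rails, and the blocks are still in place. I lower it gently.

Request:
drive_tool(targets=[[0, 0.003, 0.015, 0, 0, 0, 1], [0, 0.003, 0.03, 0, 0, 0, 1], [0, 0.003, 0.04, 0, 0, 0, 1], [0, 0.003, 0.046, 0, 0, 0, 1], [0, 0.003, 0.047, 0, 0, 0, 1], [0, 0.003, 0.047, 0, 0, 0, 1], [0, 0.003, 0.047, 0, 0, 0, 1]])

```text
clock: 23.95
eef_pos: [0.6232, 0.1028, 0.095]
ee_rot: [3.14, -0.0, 1.528]
wrist_force: [0.3, -1.0, -3.1]
grip_width: 0.02
```

```bash
python3 - <<'E'
from h import *
im,Ps=cloud("side")
x,y,z=np.moveaxis(Ps,-1,0);V=im.max(-1)
m=(x>.5)&(x<.7)&(y>-.05)&(y<.25)&(z>.062)&(z<.085);print(m.sum(),[np.round(k,4) for k in rect(Ps[m][:,:2])])
cv2.imwrite("pics/s7.png",cv2.resize(im[120:270,200:400],None,fx=3,fy=3))
move(bw(.1,0,.092),BY);print(r.observe()["wrist_force"])
E
```

```text
1007 [array([0.6228, 0.1042]), np.float64(1.5373), np.float64(205.3379), np.float64(112.6421)]
shift [ 0.0002 -0.0012  0.0034] turn [ 0.002 -0.    -0.   ]
[ 0.06679154 -0.77462202 -2.1599065 ]
```

View pics/s7.png

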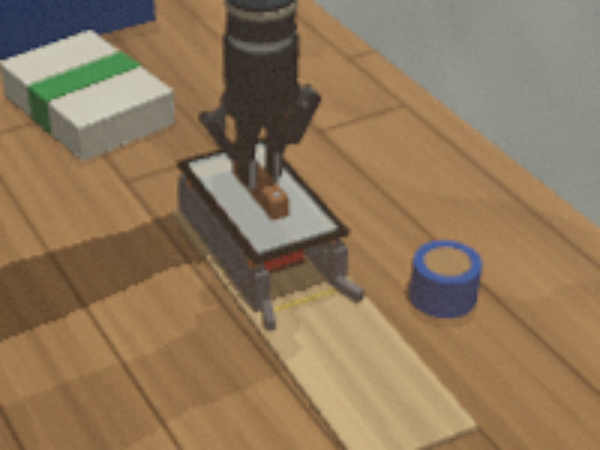

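The side cloud puts the cover within about 1.5 mm and 0.01 rad of its seat. I creep down to the plugs.

Request:
drive_tool(targets=[[0, 0, 0.001, 0, 0, 0, 1], [0, 0, 0.002, 0, 0, 0, 1], [0, 0, 0.003, 0, 0, 0, 1], [0, 0, 0.004, 0, 0, 0, 1], [0, 0, 0.005, 0, 0, 0, 1], [0, 0, 0.005, 0, 0, 0, 1]])

```text
clock: 24.5
eef_pos: [0.6226, 0.1026, 0.0888]
ee_rot: [-3.141, 0.0, 1.528]
wrist_force: [0.2, 0.4, -2.1]
grip_width: 0.0199
```

Request:
drive_tool(targets=[[0, 0, 0.001, 0, 0, 0, 1], [0, 0, 0.001, 0, 0, 0, 1]])

```text
clock: 24.67
eef_pos: [0.6228, 0.1026, 0.088]
ee_rot: [-3.142, 0.0, 1.528]
wrist_force: [-0.3, -0.4, -2.0]
grip_width: 0.0199
```

Request:
drive_tool(targets=[[0, 0, 0.0005, 0, 0, 0, 1], [0, 0, 0.001, 0, 0, 0, 1], [0, 0, 0.001, 0, 0, 0, 1]])

```text
clock: 24.92
eef_pos: [0.6229, 0.1026, 0.0879]
ee_rot: [3.141, -0.0, 1.528]
wrist_force: [-1.7, 0.3, 0.9]
grip_width: 0.0199
```

Request:
drive_tool(targets=[[0, 0, 0.0005, 0, 0, 0, 1], [0, 0, 0.001, 0, 0, 0, 1], [0, 0, 0.001, 0, 0, 0, 1]])

```text
clock: 25.17
eef_pos: [0.6229, 0.1026, 0.0878]
ee_rot: [3.141, -0.0, 1.528]
wrist_force: [-3.4, 0.4, 5.0]
grip_width: 0.0198
```

The cover is in contact on the plugs. I ease the force off and release.

Request:
drive_tool(targets=[[0, 0, -0.001, 0, 0, 0, 1], [0, 0, -0.001, 0, 0, 0, 0.4], [0, 0, -0.001, 0, 0, 0, 0.4], [0, 0, -0.001, 0, 0, 0, 0.4], [0, 0, -0.001, 0, 0, 0, 0.4], [0, 0, -0.001, 0, 0, 0, 0.4], [0, 0, -0.02, 0, 0, 0, 0.4], [0, 0, -0.05, 0, 0, 0, 0.4], [0, 0, -0.05, 0, 0, 0, 1], [0, 0, -0.05, 0, 0, 0, 1], [0, 0, -0.05, 0, 0, 0, 1], [0, 0, -0.05, 0, 0, 0, 1]])

```text
clock: 26.17
eef_pos: [0.6222, 0.1026, 0.1349]
ee_rot: [-3.14, 0.0, 1.528]
wrist_force: [-0.6, 1.4, 0.1]
grip_width: 0.0029
```

```bash
cat >> h.py <<'E'
def cov2():
    im,Ps=cloud("side");x,y,z=np.moveaxis(Ps,-1,0)
    m=(x>.5)&(x<.7)&(y>-.05)&(y<.25)&(z>.052)&(z<.082);A=Ps[m]
    print("cover",m.sum(),[np.round(k,4) for k in rect(A[:,:2])])
    for n,a,b in(("mouth",-.02,.04),("stop",.165,.23)):
        k=(A[:,1]>a)&(A[:,1]<b);print(n,"z",np.median(A[k,2]).round(4))
    return im
E
python3 - <<'E'
from h import *
im=cov2();o=r.observe();print(o["eef_pos"],o["wrist_force"],o["grip_width"]);move(bw(.1,0,.102),BY)
cv2.imwrite("pics/s8.png",cv2.resize(im[120:270,200:400],None,fx=3,fy=3))
E
```

```text
cover 1214 [array([0.6226, 0.1057]), np.float64(1.5375), np.float64(208.2258), np.float64(113.5561)]
mouth z 0.0707
stop z 0.0713
[0.62193492 0.10252405 0.13456544] [-0.46548646  0.29621605 -0.01783538] 0.0001999210241528609
shift [0.0004 0.0004 0.0326] turn [-0.003  0.    -0.   ]
```

View pics/s8.png

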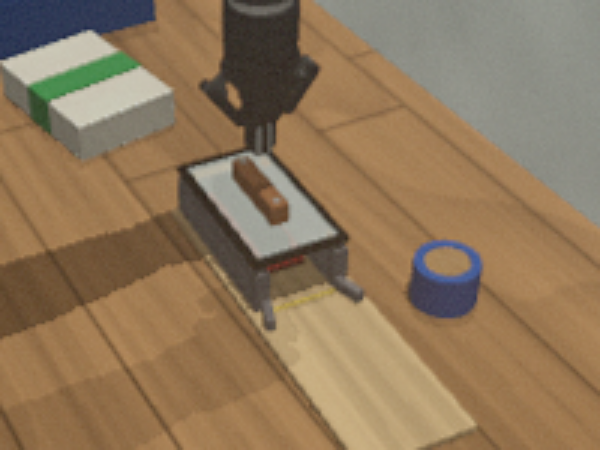

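The cover lies level on the plugs (top at about 71 mm). Next I press over the middle with shut fingers.

Request:
drive_tool(targets=[[0, 0, 0.02, 0, 0, 0, 1], [0, 0, 0.026, 0, 0, 0, 1], [0, 0, 0.029, 0, 0, 0, 1], [0, 0, 0.031, 0, 0, 0, 1], [0, 0, 0.033, 0, 0, 0, 1], [0, 0, 0.035, 0, 0, 0, 1], [0, 0, 0.037, 0, 0, 0, 1], [0, 0, 0.039, 0, 0, 0, 1], [0, 0, 0.041, 0, 0, 0, 1], [0, 0, 0.043, 0, 0, 0, 1], [0, 0, 0.043, 0, 0, 0, 1]])

```text
clock: 27.13
eef_pos: [0.6232, 0.1026, 0.0948]
ee_rot: [3.14, -0.0, 1.528]
wrist_force: [-1.7, 0.2, 3.4]
grip_width: -0.0002
```

Request:
drive_tool(targets=[[0, 0, 0.002, 0, 0, 0, 1], [0, 0, 0.003, 0, 0, 0, 1], [0, 0, 0.004, 0, 0, 0, 1], [0, 0, 0.004, 0, 0, 0, 1]])

```text
clock: 27.47
eef_pos: [0.6233, 0.1027, 0.0916]
ee_rot: [3.139, -0.0, 1.528]
wrist_force: [-2.6, 0.7, 6.3]
grip_width: -0.0
```

Request:
drive_tool(targets=[[0, 0, 0.001, 0, 0, 0, 1], [0, 0, 0.002, 0, 0, 0, 1], [0, 0, 0.003, 0, 0, 0, 1], [0, 0, 0.004, 0, 0, 0, 1], [0, 0, 0.005, 0, 0, 0, 1], [0, 0, 0.005, 0, 0, 0, 1]])

```text
clock: 27.97
eef_pos: [0.6233, 0.1026, 0.0881]
ee_rot: [3.139, -0.0, 1.528]
wrist_force: [-3.7, -0.2, 11.2]
grip_width: -0.0001
```

Request:
drive_tool(targets=[[0, 0, 0.001, 0, 0, 0, 1], [0, 0, 0.002, 0, 0, 0, 1], [0, 0, 0.002, 0, 0, 0, 1]])

```text
clock: 28.22
eef_pos: [0.6233, 0.1026, 0.088]
ee_rot: [3.138, -0.0, 1.528]
wrist_force: [-6.6, -0.5, 18.3]
grip_width: -0.0002
```

Bottomed at 88.0 mm, with the force rising to 18 N. I lift off and check.

Request:
drive_tool(targets=[[0, 0, -0.005, 0, 0, 0, 1], [0, 0, -0.03, 0, 0, 0, 1], [0, 0, -0.06, 0, 0, 0, 1], [-0.04, 0, -0.09, 0, 0, 0, 1], [-0.08, 0, -0.1, 0, 0, 0, 1], [-0.12, 0, -0.1, 0, 0, 0, 1], [-0.16, 0, -0.1, 0, 0, 0, 1], [-0.2, 0, -0.1, 0, 0, 0, 1], [-0.24, 0, -0.1, 0, 0, 0, 1], [-0.28, 0, -0.1, 0, 0, 0, 1], [-0.3, 0, -0.1, 0, 0, 0, 1], [-0.3, 0, -0.1, 0, 0, 0, 1]])

```text
clock: 29.22
eef_pos: [0.6092, -0.2026, 0.1814]
ee_rot: [-3.141, 0.002, 1.521]
wrist_force: [0.0, 0.3, -0.4]
grip_width: -0.0001
```

```bash
python3 - <<'E'
from h import *
im=cov2();row_=row();P=row_[1];cover(P)
cv2.imwrite("pics/s9.png",np.hstack([cv2.resize(im[130:250,220:360],(400,343)),cv2.resize(row_[0][130:250,170:310],(400,343))]))
A=P[(P[...,2]>.05)&(P[...,2]<.075)&(P[...,0]>.55)&(P[...,0]<.69)&(P[...,1]>0)&(P[...,1]<.205)]
f=np.linalg.lstsq(np.c_[A[:,:2],np.ones(len(A))],A[:,2],rcond=None)[0];print("plane tilt",f[:2].round(4),"top z",np.median(A[:,2]).round(4))
E
```

```text
cover 1201 [array([0.6226, 0.1029]), np.float64(1.5185), np.float64(206.1015), np.float64(113.657)]
mouth z 0.0631
stop z 0.0633Traceback (most recent call last):
  File "<stdin>", line 2, in <module>
  File "h.py", line 51, in row
    print("row x",np.percentile(bx[m],[1,99]).round(4),"y",np.percentile(by[m],[2,98]).round(4),m.sum());return im,P
                  ~~~~~~~~~~~~~^^^^^^^^^^^^^^
    return _quantile_unchecked(
        a, q, axis, out, overwrite_input, method, keepdims, weights)
    return _ureduce(a,
                    func=_quantile_ureduce_func,
    ...<5 lines>...
                    overwrite_input=overwrite_input,
                    method=method)
    r = func(a, **kwargs)
    result = _quantile(arr,
                       quantiles=q,
    ...<2 lines>...
                       out=out,
                       weights=wgt)
    slices_having_nans = np.isnan(arr[-1, ...])
                                  ~~~^^^^^^^^^
IndexError: index -1 is out of bounds for axis 0 with size 0
```

Cover top fell about 8 mm at both ends, to 63 mm. The row finder failed only because the cover now hides the red bases, so one last look before handing in.

```bash
python3 - <<'E'
from h import *
im,P=cloud();cover(P);s,_=r.get_image("side")
cv2.imwrite("pics/s9.png",np.hstack([cv2.resize(s[130:250,220:360],(400,343)),cv2.resize(im[130:250,170:310],(400,343))]))
E
```

```text
cover 0.62 [array([0.6294, 0.1042]), np.float64(1.5296), np.float64(200.8698), np.float64(124.2777)]
  handle 349 [array([0.6224, 0.1028]), np.float64(1.5294), np.float64(99.3196), np.float64(22.2097)] 0.0887
```

View pics/s9.png

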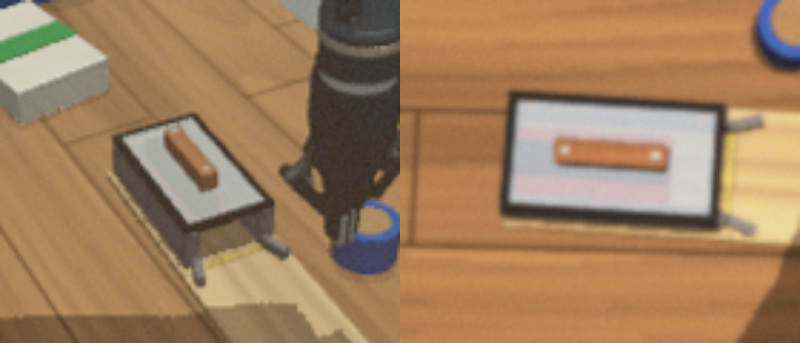

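The cover is seated flush and square: handle at (612,153) in the right half, centre within 1 mm. The blocks still show through as one straight row against the stop. I'm handing in.

```bash
python3 -c "
from workcell import r
print(r.close_job())"
```

```text
the job is handed in; nothing more can be done
None
```

The job is done and handed in, at about 29 s on the robot's clock; no verdict is reported. I found four sanding blocks and stood them in a row on the apron. I pushed them home with both fingertips, laid the cover on its plugs and pressed it over the middle with up to 18 N.

**Row:** Before covering, the red bases ran from board x of about 51 to 192 mm and within ±32 mm in y, straight and with no visible gaps. During the last push the row stopped while the push force rose, so it is against the end stop. Through the clear cover it still looks straight.

**Cover:** Its top is at 63 mm at both ends, down about 8 mm from resting on the plugs, so both plug pairs should be flush. The handle centre is within 1 mm of the seat and within about 0.002 rad of the board's direction. The side camera's outline of the cover read about 0.01 rad off.

**Checks that failed or disagreed:**
- My red-base row finder failed once the cover hid the bases, so the final row check was by eye only.
- The top camera's last cover outline was about 7 mm off and too wide (it took in the tray's side). I relied on the handle and the side camera instead, which agreed.

I didn't touch the tape, discs, carton or the pink and purple look-alikes, though I didn't measure them again at the end.

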